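# Loosen the knurled ring and swing the vial keeper clear

## Task

Free the three vials in the hold-down fixture: with a fingertip run against its knurled rim, loosen the big locking ring two full turns anticlockwise seen from above, give or take a quarter turn, and only then push the T-shaped keeper bar anticlockwise by its upright pin until it reaches its stop, about a quarter turn round. Grasp and lift nothing; leave the vials standing in the nest and everything else on the cart where it is.

Things in the scene. Friction and masses are not known exactly. Their poses are not given: they have to be found in the camera images.
- stud_axis (a point): The hold-down fixture: an aluminium base plate 12 mm thick, screwed to the cart, with a stud rising from it. This point is where the vertical stud axis meets the cart top (z = 0); x points from the stud towards the white vial nest (centre of the nest 108 mm out), z up. Threaded stud end: 20 mm diameter, top at z = 130 mm.
- collar_top (a point): Centre of the flat top of the locking ring, a solid aluminium disc on the stud axis, 90 mm in diameter over its 36 upright knurl ridges, 22 mm tall, too wide to grasp. Tight, it spans z = 75 to 97 mm; it rises 3 mm per turn loosened. All else of the fixture within 100 mm of the axis, but the stud, lies below z = 74 mm, so the rim can be reached from every side.
- collar (a joint): Angle of the locking ring, rad, counted on over the turns: 0 = tight (the start), growing anticlockwise seen from above (loosening); one full turn = 6.283; thread end at 18.85. It stays where it is left; about 0.06 N m (1.4 N at the rim) turns it. A fingertip pressed sideways on the rim and carried round it takes it along by friction.
- collar_mark (a point): Index mark of the ring: dark straight bar 24 by 6 mm lying radially on the ring's top face; this point is on it, 36 mm from the axis. At the start it may point anywhere.
- keeper (a joint): Angle of the keeper, rad: 0 = lying along the fixture's x, over the vials; grows anticlockwise seen from above; stop at 1.5. It starts within 0.1 of 0 and stays where it is left; about 0.15 N m (1.4 N at the pin) moves it.
- keeper_pin (a point): Middle of the upright pin of the keeper. The keeper is a flat T-shaped aluminium bar (z = 65 to 73 mm) that turns about the stud axis beneath the ring: arm 22 mm wide, cross-bar 26 by 100 mm, 108 mm from the axis. The pin is 12 mm in diameter, 110 mm from the axis, from z = 73 to 111 mm; this point is at z = 92 mm, x along the arm away from the stud.
- vial_a_mid (a point): Centre of the first glass vial in the nest: 24 mm in diameter, 50 mm tall with aluminium cap, foot at z = 12 mm, cap top at 62 mm, in a hole 22 mm deep; 34 mm to the -y side (fixture frame) of the middle one.
- vial_b_mid (a point): Centre of the middle vial of the nest, same kind.
- vial_c_mid (a point): Centre of the third vial, 34 mm to the +y side, same kind.
- spare_vial: Bystander: a loose vial of the same kind standing on the cart beside the fixture, 50 mm tall; origin under its foot.
- tape_roll: Bystander: a white tape roll lying flat beside the fixture, 72 mm in diameter, 20 mm tall; origin at the centre of its underside.
- syringe: Bystander: a plastic syringe lying on the cart, about 120 mm long along its x, 30 mm wide, 22 mm tall; origin on the cart under its barrel.
- spray_bottle: Bystander: white bottle, 64 mm in diameter, 160 mm tall; origin under its foot.
- saline_bottle: Bystander: glass jar, 60 mm in diameter, 120 mm tall; origin under its foot.
- pen: Bystander: black pen, 140 mm long along its x, 10 mm thick; origin under its middle.
Not all that is in view belongs to the job. What is shaped like the part that bears stud_axis but purple or red is not meant.

How it is judged (in metres and radians):
On the way, in this order (a step that is already met when the one before it is completed fails the run):
1. the locking ring is loosened by two full turns, to within a quarter turn (value of joint collar between 10.996 and 14.137 rad), for 0.2 s.
2. the keeper is swung round to its stop (value of joint keeper above 1.3 rad), for 0.2 s.
At the end, for the whole second after the job is handed in: The ring stands 1.75 to 2.25 turns (11.0 to 14.1 rad) loosened, the keeper is at its stop or within 0.2 rad of it, both at rest, and the three vials stand in the nest within 6 mm of where they were (all of step 1 and value of joint keeper above 1.3 rad and velocity of joint collar between -0.1 and 0.1 rad/s and velocity of joint keeper between -0.1 and 0.1 rad/s and distance of each of vial_a_mid, vial_b_mid, vial_c_mid from where it was at the start of the episode below 0.006 m and angle between each of vial_a_mid, vial_b_mid, vial_c_mid's own z axis and vertical below 0.15 rad); the robot touches nothing.
It fails at once if the keeper is moved (over 20 mm at its pin) before the ring is loosened (value of joint collar below 10.996 rad and distance of keeper_pin from where it was at the start of the episode above 0.02 m).
It fails at once if a vial is lifted or knocked out of the nest (distance of any of vial_a_mid, vial_b_mid, vial_c_mid from where it was at the start of the episode above 0.012 m).
It fails at once if a bystander is lifted, carried or pushed (over 25 mm) (distance of any of spare_vial, tape_roll, syringe, spray_bottle, saline_bottle, pen from where it was at the start of the episode above 0.025 m).
It also fails if it takes over 72 s, if anything falls off the work surface, if the arm or the gripper's body presses on something with over 40 N, if the wrist force passes 120 N, or if a joint passes its speed limit or range.

## Robot

A 6-joint arm with a two-finger parallel gripper is mounted at the origin on the work surface. World frame = base frame: x ahead of the robot, y to its left, z up, the work surface at z = 0. Lengths are in m, angles in degrees, forces in N, time in s.
With the tool pointing down it reaches from about 0.325 to 0.85 m from the base axis. Payload 4.4 kg.
Tool frame: the origin (TCP) lies at the very end of the fingers, on their centre line; the grasp point (between the pads) lies 19 mm behind it (grip_depth is the distance from the TCP to the grasp point, in m); x points along the fingers, y is the direction in which the jaws open and shut, and the axes are right-handed (so a half turn about x gives the same grasp; the last joint's range is limited). The gripper opens to 94 mm and grips with 3 to 60 N. Pads are 16 mm wide; open, the fingers measure 119 mm over their backs; the gripper's body (75 mm by 177 mm) begins 78 mm behind the grasp point.
Start: joints at [-80.014, 11.837, 88.321, -0, 79.842, -8.623], TCP at [0.183, -0.545, 0.205] pointing down, gripper open.
Joint ranges: [-156.59, 156.59], [-49.26, 127.26], [12.9, 141.05], [-63.56, 243.56], [4.71, 150.69], [-161.64, 161.64]. Speed limits (degrees/s): [159.86, 159.86, 180, 180, 180, 180].

## Interface

Orientations are given as [roll, pitch, yaw] about the fixed x, y, z axes, in that order (R = Rz(yaw) Ry(pitch) Rx(roll)).
In Python, from cell import * gives the robot as it stands.
- The arm moves only by the tool jog_arm, never from a script. Its argument "motion" is a list of rows, each an object of numbers: "dx", "dy", "dz": the shift along the tool's x, y, z in m; "rx", "ry", "rz": the turn, a rotation vector about the tool's x, y, z in degrees; "hand": the opening, from 0 (shut) to 1 (fully open). In form: [{"dx": .., "dy": .., "dz": .., "rx": .., "ry": .., "rz": .., "hand": ..}, ...]. A call has 1 to 20 rows; each row shifts and turns the commanded pose from where the row before left it, along the tool's axes as they then stand; what a row does not reach is not made up. A row lasts 1/12 s, in which the tool goes at most 41.7 mm and 7.16 degrees, less where a joint would pass 70% of its speed; a pose out of reach is approached as far as the arm can. A call is refused whole if a number of a shift passes 0.0417 or a number of a turn 7.16, either way. A call with a gripper value outside its range is refused whole. The fingers move at their own pace and stop on an object; "force" is the grip in N (left out, the last holds). Time passes only in rows, so rows that do not move let the fingers close. It gives the time, the measured TCP pose, the force and the opening at its end, in the units of the state.
- get_state(): the state, without advancing time (a new reading comes with each control period).
- camera(name): name is "scene" or "top" or "wrist"; returns the picture (384x512x3 uint8, blue, green, red); there is no depth.
- camera_params(name): a dict with "intrinsics" (3x3 intrinsics, pixels), "k1" (the pictures are not rectified: a ray, as slopes to the right and down, at radius r is drawn at 1 + k1 r^2 times it, then the intrinsics apply), "position" and "orientation" of the camera in the world. Camera axes: x right, y up, looking along -z (the intrinsics and any distortion apply to the point x, -y, -z); pixel columns grow to the right and rows downward; lengths in m; the calibration is good to about 2 mm. A picture is of the moment at which its call begins: read the wrist's pose just before it. camera_params takes no time and is no camera call; for the wrist camera it gives the pose at the moment of the call.
- hand_in(): hands the job in, once; it reports no verdict.
The state is a dict: "clock": time; "qpos": joint angles; "joint_velocities": joint speeds; "tau": joint torques, N m; "tool_pos": TCP position; "orientation": TCP orientation; "wrist_force": force on the tool from outside, world axes, zero at the start; "ft_torque": the same for the moment, N m; "width": opening from 0.0 (shut) to 1.0 (fully open).
Only numpy, scipy, OpenCV 4.12 (cv2) and the standard library are available. Lean on these libraries where they do the work, as an engineer would, in place of code of your own. Each camera call takes 0.05 s, during which the arm holds its last target.

## Working session

There is one attempt and no reset: what is moved stays moved. The work goes in short steps, Python scripts to look and compute and a tool call to move; the robot and the scene stay as the last step left them, time stands still between calls to the robot, and variables do not carry over. Pictures are saved under pics/ and viewed, and the job is handed in when it is done.

Besides the shell and the picture viewer there is one more tool, called after "Emit:" by a JSON object that holds its "method" and its "body", one argument or row to a line. jog_arm: Moves the arm, as the interface text tells. Its arguments: {"type":"object","properties":{"motion":{"type":"array"},"force":{"type":"number"}},"required":["motion"]}

```bash
ls; mkdir -p pics; python3 - <<'E'
from cell import *
import cv2
print(get_state())
for n in ["scene","top","wrist"]:
    p=camera_params(n); print(n,p)
    cv2.imwrite(f"pics/{n}0.png",camera(n))
E
```

```text
pics
{'clock': 0.0, 'qpos': array([-8.00121478e+01,  1.18817345e+01,  8.84037109e+01, -1.25426522e-03,
        7.98418812e+01, -8.62237039e+00]), 'joint_velocities': array([ 0.05248359,  0.01532935,  0.03088154,  0.0137499 ,  0.03449478,
       -0.06243448]), 'tau': array([ 1.84076023e-03, -3.70874047e+01, -2.81413293e+01,  7.00157136e-02,
        3.63349286e-02, -1.83937113e-04]), 'tool_pos': array([ 0.18334635, -0.54413838,  0.20432475]), 'orientation': array([-98.06704944,  89.87266743, 100.54339574]), 'wrist_force': array([ 0.25235402, -0.27469669, -0.30283257]), 'ft_torque': array([-0.01175469, -0.02450126,  0.04628985]), 'width': 1.0024741461071769}
scene {'intrinsics': array([[491.67967261,   0.        , 257.45792259],
       [  0.        , 491.67967261, 185.74888536],
       [  0.        ,   0.        ,   1.        ]]), 'k1': -0.00560212191123611, 'position': array([0.87178486, 0.73073195, 0.91735192]), 'orientation': array([ 44.6734438 ,   0.37100425, 149.21825028])}
top {'intrinsics': array([[409.75292717,   0.        , 253.26282002],
       [  0.        , 409.75292717, 191.93511177],
       [  0.        ,   0.        ,   1.        ]]), 'k1': 0.042550377482252134, 'position': array([0.254045  , 0.03075603, 1.36411295]), 'orientation': array([ 9.23294079e+00, -3.24623057e-02, -9.06283799e+01])}
wrist {'intrinsics': array([[339.8139015 ,   0.        , 255.5520691 ],
       [  0.        , 339.8139015 , 187.53928954],
       [  0.        ,   0.        ,   1.        ]]), 'k1': 0.025738628282070717, 'position': array([ 0.25930805, -0.51884843,  0.38296463]), 'orientation': array([-15.94690319,   0.07348214, -71.37317268])}
```

View pics/scene0.png

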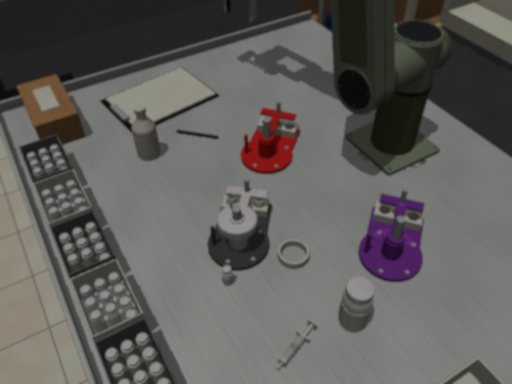

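View pics/top0.png

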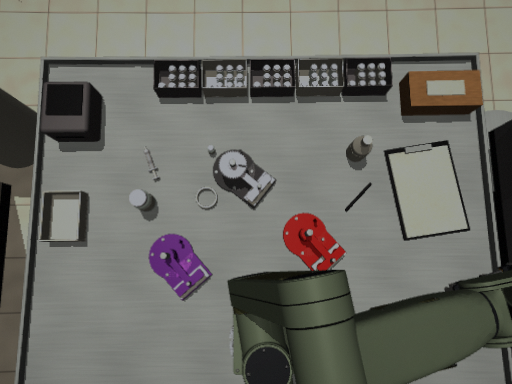

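The candidates are the grey/aluminium fixture with the ring at top (233,165), a red one at (305,235) and a purple one at (165,255). The grey one is the one meant, because red and purple are excluded and only the grey one carries a big ring. I'll confirm it in an enlarged crop.

```bash
cat > h.py <<'E'
import numpy as np, cv2
from scipy.spatial.transform import Rotation as R
def rot(o): return R.from_euler('xyz',o,degrees=True).as_matrix()
def ray(p,u,v):
    K=p['intrinsics']; d=np.array([(u-K[0,2])/K[0,0],(v-K[1,2])/K[1,1]])
    s=d.copy()
    for _ in range(20): s=d/(1+p['k1']*(s@s))
    w=rot(p['orientation'])@np.array([s[0],-s[1],-1.]); return p['position'],w
def onz(p,u,v,z):
    o,w=ray(p,u,v); return o+w*(z-o[2])/w[2]
def proj(p,X):
    c=rot(p['orientation']).T@(np.asarray(X)-p['position']); s=np.array([c[0],-c[1]])/-c[2]
    s=s*(1+p['k1']*(s@s)); K=p['intrinsics']; return s*K[0,0]+K[:2,2]
E
python3 - <<'E'
import cv2
a=cv2.imread('pics/top0.png')[130:220,185:295]; cv2.imwrite('pics/top0c.png',cv2.resize(a,None,fx=6.5,fy=6.5,interpolation=cv2.INTER_CUBIC))
a=cv2.imread('pics/scene0.png')[170:295,190:320]; cv2.imwrite('pics/scene0c.png',cv2.resize(a,None,fx=4.6,fy=4.6,interpolation=cv2.INTER_CUBIC))
E
```

```text
(no output)
```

View pics/top0c.png

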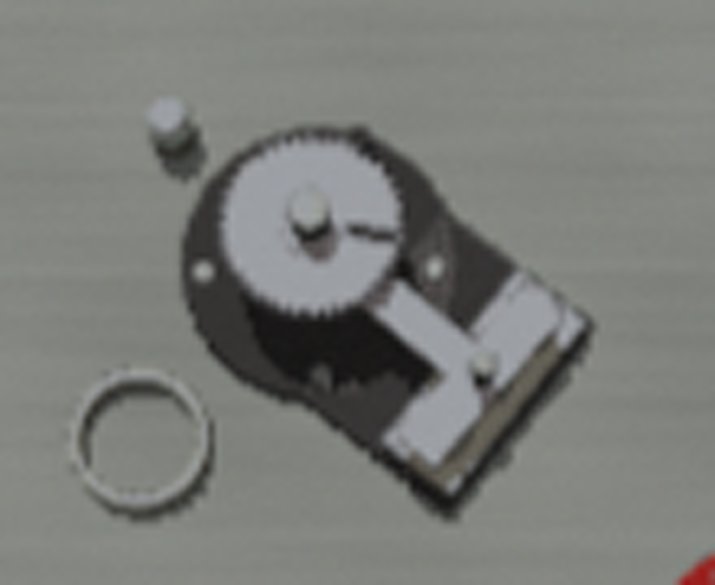

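View pics/scene0c.png

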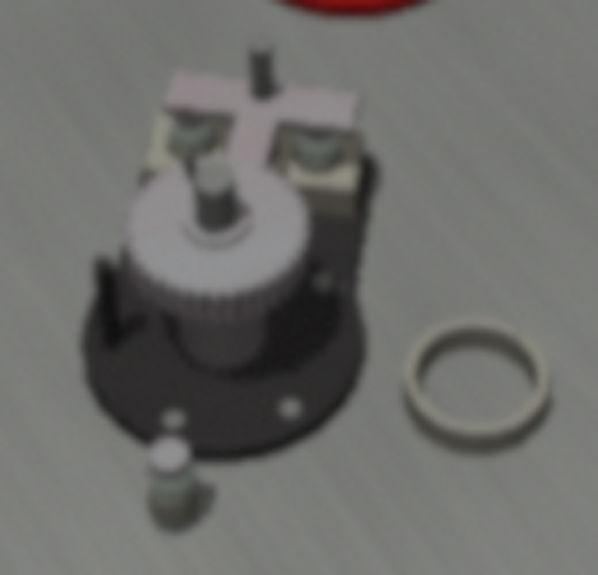

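View pics/wrist0.png

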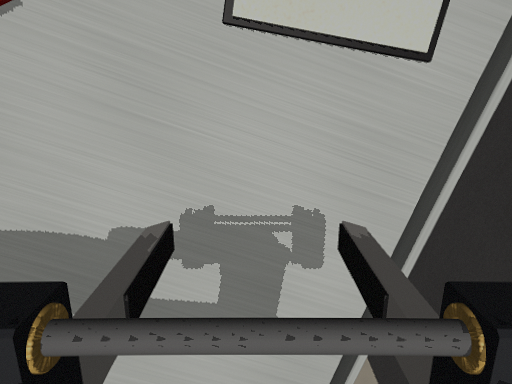

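The crop confirms the grey fixture: a knurled ring with a dark radial mark at crop (370,232), a T keeper with its pin at crop (483,362), and a tape roll and spare vial beside it. Next I'll measure.

```bash
cat > m.py <<'E'
from h import *
from cell import *
import sys
p=camera_params('top'); im=cv2.imread('pics/top0.png')
s=6.5; c=lambda x,y:(185+(x+.5)/s-.5,130+(y+.5)/s-.5)
ring=onz(p,*c(311,225),.097); print('ring',ring)
print('edges', [onz(p,*c(*q),.097)[:2] for q in [(220,225),(402,225),(311,135),(311,315)]])
st=onz(p,*c(310,203),.130); print('stud top',st)
mk=onz(p,*c(375,233),.097); print('mark',mk, np.linalg.norm(mk-ring))
pin=onz(p,*c(483,355),.111); print('pin top',pin,np.linalg.norm((pin-ring)[:2]),np.degrees(np.arctan2(*(pin-ring)[1::-1])))
print('spare',onz(p,*c(168,115),.05)); print('tape',onz(p,*c(143,435),.02))
q=camera_params('scene'); s2=4.6; d=lambda x,y:(190+(x+.5)/s2-.5,170+(y+.5)/s2-.5)
print('scene stud',onz(q,*d(216,168),.13),'pin',onz(q,*d(262,48),.111),'spare',onz(q,*d(170,455),.05),'tape',onz(q,*d(477,375),.02))
print('scene ring centre',onz(q,*d(220,225),.097))
print('proj ring in scene crop',(proj(q,ring)+.5-[190,170])*4.6)
# corner of baseplate
for k in [(592,328),(452,495)]: print('corner',onz(p,*c(*k),.012))
print('post scene z60?',onz(q,*d(105,265),.06),onz(q,*d(110,340),.012),'post top cam',onz(p,*c(360,133),.012))
E
python3 m.py
```

```text
ring [0.54972052 0.09279382 0.097     ]
edges [array([0.5501829, 0.137102 ]), array([0.549249  , 0.04846413]), array([0.5948566 , 0.09265088]), array([0.50505657, 0.0929289 ])]
stud top [0.55272876 0.0916198  0.13      ]
mark [0.5454003  0.06164552 0.097     ] 0.031446472095377494
pin top [0.48191233 0.01007403 0.111     ] 0.10696033616138 -129.34262700970285
spare [0.61869798 0.1675774  0.05      ]
tape [0.45886699 0.18253468 0.02      ]
scene stud [0.54822059 0.08924257 0.13      ] pin [0.48044658 0.01390946 0.111     ] spare [0.62078343 0.16992842 0.05      ] tape [0.45985657 0.18667051 0.02      ]
scene ring centre [0.55094093 0.09558323 0.097     ]
proj ring in scene crop [219.89009791 220.72944206]
corner [ 0.51347543 -0.04806132  0.012     ]
corner [0.42731807 0.02525474 0.012     ]
post scene z60? [0.59764677 0.06038454 0.06      ] [0.60257618 0.06800992 0.012     ] post top cam [0.61852737 0.07119138 0.012     ]
```

```bash
python3 - <<'E'
from h import *
from cell import *
s=get_state(); M=rot(s['orientation']); print(M.round(3))
p=camera_params('wrist'); print('cam in tool',(M.T@(p['position']-s['tool_pos'])).round(3)); print('cam look in tool',(M.T@rot(p['orientation'])).round(3))
z=M[:,2]; print('z yaw',np.degrees(np.arctan2(z[1],z[0])), s['qpos'], s['clock'])
E
```

```text
[[-0.     0.319 -0.948]
 [ 0.002 -0.948 -0.319]
 [-1.    -0.002 -0.   ]]
cam in tool [-0.179 -0.    -0.08 ]
cam look in tool [[-0.001  0.275 -0.961]
 [ 1.    -0.    -0.001]
 [-0.    -0.961 -0.275]]
z yaw -161.3897675421502 [-8.00137530e+01  1.18742368e+01  8.83833588e+01 -3.21626974e-04
  7.98410020e+01 -8.62394081e+00] 0.15
```

Emit:
{"method": "jog_arm", "body": {
  "motion": [
    {"dy":-0.0268,"dz":-0.0244,"hand":0},
    {"dy":-0.0268,"dz":-0.0244},
    {"dy":-0.0268,"dz":-0.0244},
    {"dy":-0.0268,"dz":-0.0244},
    {"dy":-0.0268,"dz":-0.0244},
    {"dy":-0.0268,"dz":-0.0244},
    {"dy":-0.0268,"dz":-0.0244},
    {"dy":-0.0268,"dz":-0.0244},
    {"dy":-0.0268,"dz":-0.0244},
    {"dy":-0.0268,"dz":-0.0244},
    {"dy":-0.0268,"dz":-0.0244},
    {"dy":-0.0268,"dz":-0.0244},
    {"dy":-0.0268,"dz":-0.0244},
    {"dy":-0.0268,"dz":-0.0244},
    {"dy":-0.0268,"dz":-0.0244},
    {"dy":-0.0268,"dz":-0.0244},
    {"dy":-0.0268,"dz":-0.0244},
    {"dy":-0.0268,"dz":-0.0244},
    {"dy":-0.0268,"dz":-0.0244},
    {"dy":-0.0268,"dz":-0.0244}
  ],
  "force": 40
}}

```text
schema error: expected keys dx, dy, dz, rx, ry, rz, hand
```

Emit:
{"method": "jog_arm", "body": {
  "motion": [
    {"dx":0,"dy":-0.0268,"dz":-0.0244,"rx":0,"ry":0,"rz":0,"hand":0},
    {"dx":0,"dy":-0.0268,"dz":-0.0244,"rx":0,"ry":0,"rz":0,"hand":0},
    {"dx":0,"dy":-0.0268,"dz":-0.0244,"rx":0,"ry":0,"rz":0,"hand":0},
    {"dx":0,"dy":-0.0268,"dz":-0.0244,"rx":0,"ry":0,"rz":0,"hand":0},
    {"dx":0,"dy":-0.0268,"dz":-0.0244,"rx":0,"ry":0,"rz":0,"hand":0},
    {"dx":0,"dy":-0.0268,"dz":-0.0244,"rx":0,"ry":0,"rz":0,"hand":0},
    {"dx":0,"dy":-0.0268,"dz":-0.0244,"rx":0,"ry":0,"rz":0,"hand":0},
    {"dx":0,"dy":-0.0268,"dz":-0.0244,"rx":0,"ry":0,"rz":0,"hand":0},
    {"dx":0,"dy":-0.0268,"dz":-0.0244,"rx":0,"ry":0,"rz":0,"hand":0},
    {"dx":0,"dy":-0.0268,"dz":-0.0244,"rx":0,"ry":0,"rz":0,"hand":0},
    {"dx":0,"dy":-0.0268,"dz":-0.0244,"rx":0,"ry":0,"rz":0,"hand":0},
    {"dx":0,"dy":-0.0268,"dz":-0.0244,"rx":0,"ry":0,"rz":0,"hand":0},
    {"dx":0,"dy":-0.0268,"dz":-0.0244,"rx":0,"ry":0,"rz":0,"hand":0},
    {"dx":0,"dy":-0.0268,"dz":-0.0244,"rx":0,"ry":0,"rz":0,"hand":0},
    {"dx":0,"dy":-0.0268,"dz":-0.0244,"rx":0,"ry":0,"rz":0,"hand":0},
    {"dx":0,"dy":-0.0268,"dz":-0.0244,"rx":0,"ry":0,"rz":0,"hand":0},
    {"dx":0,"dy":-0.0268,"dz":-0.0244,"rx":0,"ry":0,"rz":0,"hand":0},
    {"dx":0,"dy":-0.0268,"dz":-0.0244,"rx":0,"ry":0,"rz":0,"hand":0},
    {"dx":0,"dy":-0.0268,"dz":-0.0244,"rx":0,"ry":0,"rz":0,"hand":0},
    {"dx":0,"dy":-0.0268,"dz":-0.0244,"rx":0,"ry":0,"rz":0,"hand":0}
  ],
  "force": 40
}}

```text
clock: 1.82
tool_pos: [0.475, 0.1207, 0.2052]
orientation: [15.2, 90.0, -146.2]
wrist_force: [0.5, -1.5, -0.7]
width: 0.004
```

Emit:
{"method": "jog_arm", "body": {
  "motion": [
    {"dx":0,"dy":0,"dz":0,"rx":6.4,"ry":0,"rz":0,"hand":0},
    {"dx":0,"dy":0,"dz":0,"rx":6.4,"ry":0,"rz":0,"hand":0},
    {"dx":0,"dy":0,"dz":0,"rx":6.4,"ry":0,"rz":0,"hand":0},
    {"dx":0,"dy":0,"dz":0,"rx":6.4,"ry":0,"rz":0,"hand":0},
    {"dx":0,"dy":0,"dz":0,"rx":6.4,"ry":0,"rz":0,"hand":0},
    {"dx":0,"dy":0,"dz":0,"rx":6.6,"ry":0,"rz":0,"hand":0},
    {"dx":0,"dy":0,"dz":0,"rx":0,"ry":0,"rz":0,"hand":0},
    {"dx":0,"dy":0,"dz":0,"rx":0,"ry":0,"rz":0,"hand":0}
  ]
}}

```text
clock: 2.48
tool_pos: [0.4747, 0.1188, 0.2052]
orientation: [19.0, 90.0, 179.2]
wrist_force: [0.4, 0.2, 0.1]
width: 0.006
```

```bash
cat > look.py <<'E'
from h import *
from cell import *
import sys,json,pickle
n=sys.argv[1]
s=get_state(); p=camera_params('wrist'); im=camera('wrist'); cv2.imwrite(f'pics/{n}.png',im); pickle.dump((s,p),open(f'pics/{n}.pkl','wb'))
M=rot(s['orientation']); print('t',s['clock'],'pos',s['tool_pos'].round(4),'theta',np.degrees(np.arctan2(M[1,2],M[0,2])).round(2),'F',s['wrist_force'].round(2),'q',s['qpos'].round(1))
E
python3 look.py w1
```

```text
t 2.4833 pos [0.4747 0.1188 0.2052] theta 160.18 F [0.4  0.22 0.07] q [  3.9   1.3 100.    0.   78.7 113.7]
```

View pics/w1.png

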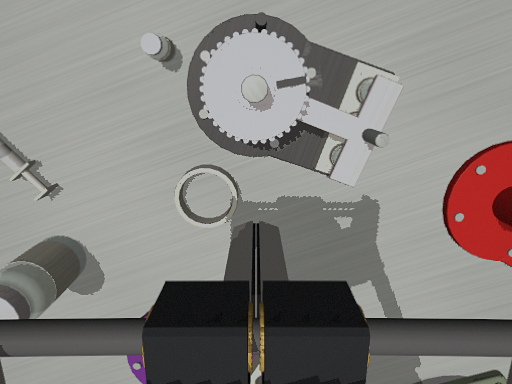

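Wrist view: ring centred near (255,87), mark at (291,83), pin top at (378,138), tape at (208,196), shut fingertips at (257,225).

```bash
cat > ring.py <<'E'
from h import *
import sys,pickle
n=sys.argv[1]; zt=float(sys.argv[2]) if len(sys.argv)>2 else .097; ax=np.array([.5500,.0925])
if len(sys.argv)>4: ax=np.array([float(sys.argv[3]),float(sys.argv[4])])
s,p=pickle.load(open(f'pics/{n}.pkl','rb')); im=cv2.imread(f'pics/{n}.png')
# rectified top view of plane z=zt around ax, 4 px/mm, +-60mm; x right=-y world? keep: col = x, row = -y
N=481; k=4000.
W=np.zeros((N,N,2),np.float32)
for i in range(N):
    for j in range(N): W[i,j]=proj(p,[ax[0]+(j-240)/k,ax[1]-(i-240)/k,zt])
o=cv2.remap(im,W,None,cv2.INTER_LINEAR); cv2.imwrite(f'pics/{n}_r.png',o)
g=cv2.cvtColor(o,cv2.COLOR_BGR2GRAY)
# mark angle: dark fraction over radii 25..43 per angle
a=np.arange(0,360,1.); r=np.arange(26,43)
A,Rr=np.meshgrid(np.radians(a),r)
v=cv2.remap(g,(240+Rr*4*np.cos(A)).astype(np.float32),(240-Rr*4*np.sin(A)).astype(np.float32),cv2.INTER_LINEAR).astype(float)
d=(v<110).mean(0); idx=d>.7; 
print('mark dark angles',a[idx], 'median ring grey',np.median(v))
E
python3 ring.py w1; python3 - <<'E'
import sys; sys.path.insert(0,'.')
from h import *; import pickle
s,p=pickle.load(open('pics/w1.pkl','rb'))
print('stud',onz(p,255,88,.13),'pin',onz(p,378,137,.111),'mark',onz(p,291,83,.097),'tip',proj(p,s['tool_pos']))
for q in [(199,87),(313,87),(255,29),(255,143)]: print('edge',onz(p,*q,.097))
E
```

```text
mark dark angles [259. 260. 261. 262. 263. 264. 265. 266.] median ring grey 186.0
stud [0.55152017 0.09143272 0.13      ] pin [0.48294762 0.01182804 0.111     ] mark [0.54548608 0.06281948 0.097     ] tip [255.6428205  236.56129099]
edge [0.56768041 0.13361866 0.097     ]
edge [0.5365191  0.04709117 0.097     ]
edge [0.59251047 0.07664965 0.097     ]
edge [0.50985789 0.10645891 0.097     ]
```

View pics/w1_r.png

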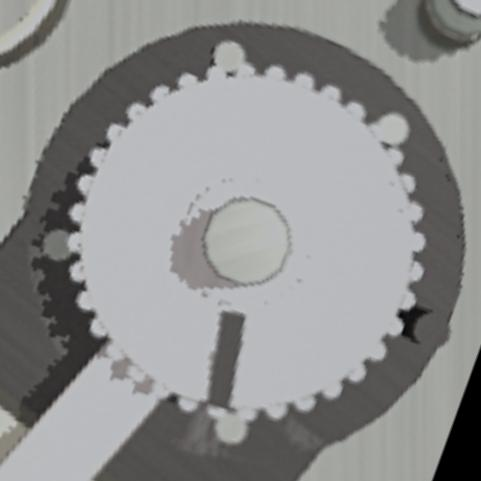

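Emit:
{"method": "jog_arm", "body": {
  "motion": [
    {"dx":0.03,"dy":0,"dz":0,"rx":0,"ry":0,"rz":0,"hand":0},
    {"dx":0.03,"dy":0,"dz":0,"rx":0,"ry":0,"rz":0,"hand":0},
    {"dx":0.03,"dy":0,"dz":0,"rx":0,"ry":0,"rz":0,"hand":0},
    {"dx":0.02,"dy":0,"dz":0,"rx":0,"ry":0,"rz":0,"hand":0},
    {"dx":0.01,"dy":0,"dz":-0.01,"rx":0,"ry":0,"rz":0,"hand":0},
    {"dx":0,"dy":0,"dz":-0.01,"rx":0,"ry":0,"rz":0,"hand":0},
    {"dx":0,"dy":0,"dz":-0.004,"rx":0,"ry":0,"rz":0,"hand":0},
    {"dx":0,"dy":0,"dz":0,"rx":0,"ry":0,"rz":0,"hand":0}
  ]
}}

```text
clock: 3.2
tool_pos: [0.4998, 0.1102, 0.0868]
orientation: [-158.5, 89.8, 1.5]
wrist_force: [-0.5, -0.4, 0.2]
width: 0.0
```

Emit:
{"method": "jog_arm", "body": {
  "motion": [
    {"dx":0,"dy":0,"dz":-0.002,"rx":0,"ry":0,"rz":0,"hand":0},
    {"dx":0,"dy":0,"dz":-0.001,"rx":0,"ry":0,"rz":0,"hand":0},
    {"dx":0,"dy":0,"dz":0,"rx":0,"ry":0,"rz":0,"hand":0}
  ]
}}

```text
clock: 3.45
tool_pos: [0.5007, 0.1099, 0.0864]
orientation: [-129.3, 89.9, 30.8]
wrist_force: [-0.9, 1.3, 0.7]
width: 0.006
```

Emit:
{"method": "jog_arm", "body": {
  "motion": [
    {"dx":0,"dy":0,"dz":-0.001,"rx":0,"ry":0,"rz":0,"hand":0},
    {"dx":0,"dy":0,"dz":0,"rx":0,"ry":0,"rz":0,"hand":0}
  ]
}}

```text
clock: 3.62
tool_pos: [0.5008, 0.1098, 0.0859]
orientation: [-38.7, 89.9, 121.3]
wrist_force: [-2.5, 3.2, 3.0]
width: 0.006
```

Emit:
{"method": "jog_arm", "body": {
  "motion": [
    {"dx":0,"dy":0,"dz":-0.001,"rx":0,"ry":0,"rz":0,"hand":0},
    {"dx":0,"dy":0,"dz":0,"rx":0,"ry":0,"rz":0,"hand":0}
  ]
}}

```text
clock: 3.78
tool_pos: [0.5008, 0.1097, 0.0855]
orientation: [-6.6, 89.8, 153.4]
wrist_force: [-4.7, 3.1, 5.2]
width: 0.007
```

Contact is at 53.3 mm from the axis, which matches 45 + 8 mm, with a gentle force. I'll press about 2 mm and carry the tip round.

Emit:
{"method": "jog_arm", "body": {
  "motion": [
    {"dx":-0.001,"dy":0,"dz":-0.0017,"rx":0,"ry":0,"rz":0,"hand":0},
    {"dx":0,"dy":0.0053,"dz":-0.00028,"rx":-6,"ry":0,"rz":0,"hand":0},
    {"dx":0,"dy":0.0053,"dz":-0.00028,"rx":-6,"ry":0,"rz":0,"hand":0},
    {"dx":0,"dy":0.0053,"dz":-0.00028,"rx":-6,"ry":0,"rz":0,"hand":0},
    {"dx":0,"dy":0.0053,"dz":-0.00028,"rx":-6,"ry":0,"rz":0,"hand":0},
    {"dx":0,"dy":0.0053,"dz":-0.00028,"rx":-6,"ry":0,"rz":0,"hand":0},
    {"dx":0,"dy":0.0053,"dz":-0.00028,"rx":-6,"ry":0,"rz":0,"hand":0},
    {"dx":0,"dy":0.0053,"dz":-0.00028,"rx":-6,"ry":0,"rz":0,"hand":0},
    {"dx":0,"dy":0.0053,"dz":-0.00028,"rx":-6,"ry":0,"rz":0,"hand":0},
    {"dx":0,"dy":0.0053,"dz":-0.00028,"rx":-6,"ry":0,"rz":0,"hand":0},
    {"dx":0,"dy":0.0053,"dz":-0.00028,"rx":-6,"ry":0,"rz":0,"hand":0}
  ]
}}

```text
clock: 4.7
tool_pos: [0.5108, 0.0571, 0.0861]
orientation: [-10.9, 89.7, -150.5]
wrist_force: [-4.1, -1.5, 4.2]
width: 0.006
```

```bash
python3 look.py w2; python3 ring.py w2 .0972 .5513 .0922;python3 ring.py w1 .097 .5513 .0922
```

```text
t 4.7 pos [0.5108 0.0571 0.0861] theta -139.65 F [-4.13 -1.5   4.2 ] q [ -3.2  12.3 103.1  -0.2  64.8  46.5]
mark dark angles [316. 317. 318. 319. 320. 321. 322. 323. 324.] median ring grey 186.0
mark dark angles [257. 258. 259. 260. 261. 262. 263. 264.] median ring grey 186.0
```

View pics/w2.png

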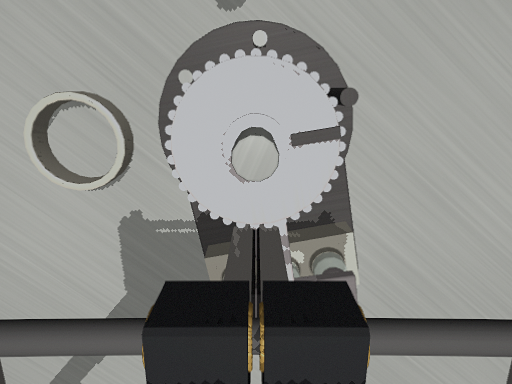

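View pics/w2_r.png

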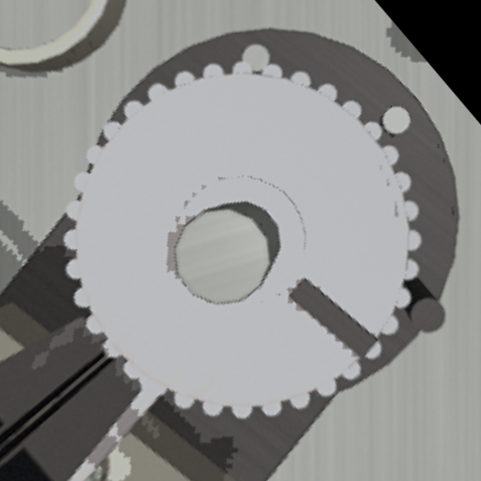

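The ring turned 59.5° for 60° of tool travel, so there is no slip. Continuing.

Emit:
{"method": "jog_arm", "body": {
  "motion": [
    {"dx":0,"dy":0.0053,"dz":-0.00068,"rx":-6,"ry":0,"rz":0,"hand":0},
    {"dx":0,"dy":0.0053,"dz":-0.00028,"rx":-6,"ry":0,"rz":0,"hand":0},
    {"dx":0,"dy":0.0053,"dz":-0.00028,"rx":-6,"ry":0,"rz":0,"hand":0},
    {"dx":0,"dy":0.0053,"dz":-0.00028,"rx":-6,"ry":0,"rz":0,"hand":0},
    {"dx":0,"dy":0.0053,"dz":-0.00028,"rx":-6,"ry":0,"rz":0,"hand":0},
    {"dx":0,"dy":0.0053,"dz":-0.00028,"rx":-6,"ry":0,"rz":0,"hand":0},
    {"dx":0,"dy":0.0053,"dz":-0.00028,"rx":-6,"ry":0,"rz":0,"hand":0},
    {"dx":0,"dy":0.0053,"dz":-0.00028,"rx":-6,"ry":0,"rz":0,"hand":0},
    {"dx":0,"dy":0.0053,"dz":-0.00028,"rx":-6,"ry":0,"rz":0,"hand":0},
    {"dx":0,"dy":0.0053,"dz":-0.00028,"rx":-6,"ry":0,"rz":0,"hand":0},
    {"dx":0,"dy":0.0053,"dz":-0.00028,"rx":-6,"ry":0,"rz":0,"hand":0},
    {"dx":0,"dy":0.0053,"dz":-0.00028,"rx":-6,"ry":0,"rz":0,"hand":0},
    {"dx":0,"dy":0.0053,"dz":-0.00028,"rx":-6,"ry":0,"rz":0,"hand":0},
    {"dx":0,"dy":0.0053,"dz":-0.00028,"rx":-6,"ry":0,"rz":0,"hand":0},
    {"dx":0,"dy":0.0053,"dz":-0.00028,"rx":-6,"ry":0,"rz":0,"hand":0}
  ]
}}

```text
clock: 6.0
tool_pos: [0.5859, 0.0506, 0.0868]
orientation: [0.4, 89.7, -49.3]
wrist_force: [0.1, -3.2, 0.5]
width: 0.002
```

```bash
python3 look.py w3; python3 ring.py w3 .0982 .5513 .0922
```

```text
t 6.0 pos [0.5859 0.0506 0.0868] theta -49.72 F [ 0.07 -3.24  0.53] q [ -3.4  20.2  92.7  -0.2  66.9 -43.6]
mark dark angles [44. 45. 46. 47. 48. 49. 50. 51. 52.] median ring grey 187.0
```

View pics/w3.png

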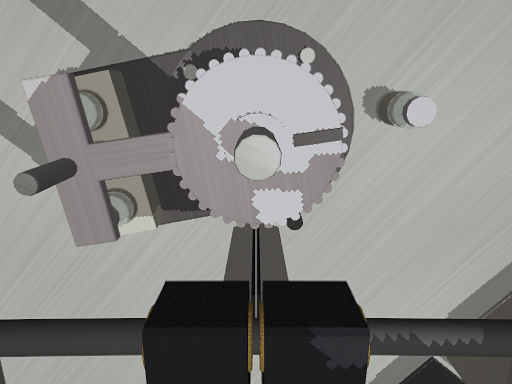

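Emit:
{"method": "jog_arm", "body": {
  "motion": [
    {"dx":0,"dy":0.0053,"dz":-0.00128,"rx":-6,"ry":0,"rz":0,"hand":0},
    {"dx":0,"dy":0.0053,"dz":-0.00028,"rx":-6,"ry":0,"rz":0,"hand":0},
    {"dx":0,"dy":0.0053,"dz":-0.00028,"rx":-6,"ry":0,"rz":0,"hand":0},
    {"dx":0,"dy":0.0053,"dz":-0.00028,"rx":-6,"ry":0,"rz":0,"hand":0},
    {"dx":0,"dy":0.0053,"dz":-0.00028,"rx":-6,"ry":0,"rz":0,"hand":0},
    {"dx":0,"dy":0.0053,"dz":-0.00028,"rx":-6,"ry":0,"rz":0,"hand":0},
    {"dx":0,"dy":0.0053,"dz":-0.00028,"rx":-6,"ry":0,"rz":0,"hand":0},
    {"dx":0,"dy":0.0053,"dz":-0.00028,"rx":-6,"ry":0,"rz":0,"hand":0},
    {"dx":0,"dy":0.0053,"dz":-0.00028,"rx":-6,"ry":0,"rz":0,"hand":0},
    {"dx":0,"dy":0.0053,"dz":-0.00028,"rx":-6,"ry":0,"rz":0,"hand":0},
    {"dx":0,"dy":0.0053,"dz":-0.00028,"rx":-6,"ry":0,"rz":0,"hand":0},
    {"dx":0,"dy":0.0053,"dz":-0.00028,"rx":-6,"ry":0,"rz":0,"hand":0},
    {"dx":0,"dy":0.0053,"dz":-0.00028,"rx":-6,"ry":0,"rz":0,"hand":0},
    {"dx":0,"dy":0.0053,"dz":-0.00028,"rx":-6,"ry":0,"rz":0,"hand":0},
    {"dx":0,"dy":0.0053,"dz":-0.00028,"rx":-6,"ry":0,"rz":0,"hand":0}
  ]
}}

```text
clock: 7.3
tool_pos: [0.5936, 0.1257, 0.0877]
orientation: [-27.2, 89.5, 12.9]
wrist_force: [5.3, 2.2, -1.3]
width: 0.001
```

```bash
python3 look.py w4; python3 ring.py w4 .099 .5513 .0922
```

```text
t 7.3 pos [0.5936 0.1257 0.0877] theta 40.14 F [ 5.29  2.19 -1.31] q [ 3.700e+00  2.190e+01  9.020e+01  1.000e-01  6.740e+01 -1.264e+02]
mark dark angles [133. 134. 135. 136. 137. 138. 139. 140. 141. 142.] median ring grey 142.0
```

View pics/w4.png

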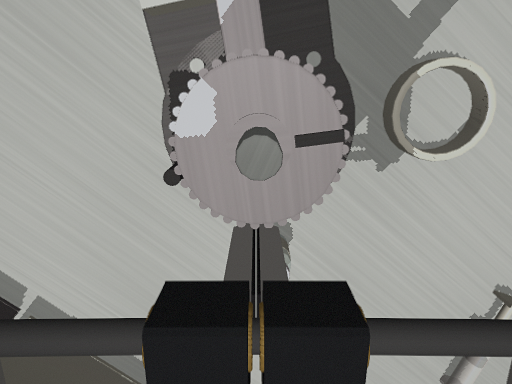

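237.5° done. I'll back off radially, unwind clockwise clear of the ring, and re-engage.

Emit:
{"method": "jog_arm", "body": {
  "motion": [
    {"dx":0,"dy":0,"dz":0.009,"rx":0,"ry":0,"rz":0,"hand":0},
    {"dx":0,"dy":0,"dz":0.009,"rx":0,"ry":0,"rz":0,"hand":0},
    {"dx":0,"dy":-0.0083,"dz":-0.0005,"rx":7,"ry":0,"rz":0,"hand":0},
    {"dx":0,"dy":-0.0083,"dz":-0.0005,"rx":7,"ry":0,"rz":0,"hand":0},
    {"dx":0,"dy":-0.0083,"dz":-0.0005,"rx":7,"ry":0,"rz":0,"hand":0},
    {"dx":0,"dy":-0.0083,"dz":-0.0005,"rx":7,"ry":0,"rz":0,"hand":0},
    {"dx":0,"dy":-0.0083,"dz":-0.0005,"rx":7,"ry":0,"rz":0,"hand":0},
    {"dx":0,"dy":-0.0083,"dz":-0.0005,"rx":7,"ry":0,"rz":0,"hand":0},
    {"dx":0,"dy":-0.0083,"dz":-0.0005,"rx":7,"ry":0,"rz":0,"hand":0},
    {"dx":0,"dy":-0.0083,"dz":-0.0005,"rx":7,"ry":0,"rz":0,"hand":0},
    {"dx":0,"dy":-0.0083,"dz":-0.0005,"rx":7,"ry":0,"rz":0,"hand":0},
    {"dx":0,"dy":-0.0083,"dz":-0.0005,"rx":7,"ry":0,"rz":0,"hand":0},
    {"dx":0,"dy":-0.0083,"dz":-0.0005,"rx":7,"ry":0,"rz":0,"hand":0},
    {"dx":0,"dy":-0.0083,"dz":-0.0005,"rx":7,"ry":0,"rz":0,"hand":0},
    {"dx":0,"dy":-0.0083,"dz":-0.0005,"rx":7,"ry":0,"rz":0,"hand":0},
    {"dx":0,"dy":-0.0083,"dz":-0.0005,"rx":7,"ry":0,"rz":0,"hand":0},
    {"dx":0,"dy":-0.0083,"dz":-0.0005,"rx":7,"ry":0,"rz":0,"hand":0},
    {"dx":0,"dy":-0.0083,"dz":-0.0005,"rx":7,"ry":0,"rz":0,"hand":0},
    {"dx":0,"dy":-0.0083,"dz":-0.0005,"rx":7,"ry":0,"rz":0,"hand":0}
  ]
}}

```text
clock: 8.93
tool_pos: [0.5647, 0.025, 0.0861]
orientation: [-56.9, 90.0, -136.4]
wrist_force: [-0.1, 0.7, -0.1]
width: 0.004
```

Emit:
{"method": "jog_arm", "body": {
  "motion": [
    {"dx":0,"dy":-0.0083,"dz":-0.0005,"rx":7,"ry":0,"rz":0,"hand":0},
    {"dx":0,"dy":-0.0083,"dz":-0.0005,"rx":7,"ry":0,"rz":0,"hand":0},
    {"dx":0,"dy":-0.0083,"dz":-0.0005,"rx":7,"ry":0,"rz":0,"hand":0},
    {"dx":0,"dy":-0.0083,"dz":-0.0005,"rx":7,"ry":0,"rz":0,"hand":0},
    {"dx":0,"dy":-0.0083,"dz":-0.0005,"rx":7,"ry":0,"rz":0,"hand":0},
    {"dx":0,"dy":-0.0083,"dz":-0.0005,"rx":7,"ry":0,"rz":0,"hand":0},
    {"dx":0,"dy":-0.0083,"dz":-0.0005,"rx":7,"ry":0,"rz":0,"hand":0},
    {"dx":0,"dy":-0.0083,"dz":-0.0005,"rx":7,"ry":0,"rz":0,"hand":0},
    {"dx":0,"dy":-0.0083,"dz":-0.0005,"rx":7,"ry":0,"rz":0,"hand":0},
    {"dx":0,"dy":-0.0083,"dz":-0.0005,"rx":7,"ry":0,"rz":0,"hand":0},
    {"dx":0,"dy":-0.0083,"dz":-0.0005,"rx":7,"ry":0,"rz":0,"hand":0},
    {"dx":0,"dy":-0.0083,"dz":-0.0005,"rx":7,"ry":0,"rz":0,"hand":0},
    {"dx":0,"dy":-0.0083,"dz":-0.0005,"rx":7,"ry":0,"rz":0,"hand":0},
    {"dx":0,"dy":-0.0083,"dz":-0.0005,"rx":7,"ry":0,"rz":0,"hand":0},
    {"dx":0,"dy":-0.0083,"dz":-0.0005,"rx":7,"ry":0,"rz":0,"hand":0},
    {"dx":0,"dy":-0.0083,"dz":-0.0005,"rx":7,"ry":0,"rz":0,"hand":0},
    {"dx":0,"dy":-0.0083,"dz":-0.0005,"rx":7,"ry":0,"rz":0,"hand":0},
    {"dx":0,"dy":0,"dz":0,"rx":2,"ry":0,"rz":0,"hand":0},
    {"dx":0,"dy":0,"dz":0,"rx":0,"ry":0,"rz":0,"hand":0}
  ]
}}

```text
clock: 10.52
tool_pos: [0.4872, 0.1137, 0.0863]
orientation: [72.7, 90.0, -127.4]
wrist_force: [0.3, -0.7, 0.2]
width: 0.006
```

```bash
python3 look.py w5; python3 ring.py w5 .099 .5513 .0922; python3 - <<'E'
import pickle,numpy as np
from h import *
s,p=pickle.load(open('pics/w5.pkl','rb'));M=rot(s['orientation']); print(M.T@(np.array([.5513,.0922,0])-s['tool_pos']))
E
```

```text
t 10.5167 pos [0.4872 0.1137 0.0863] theta 159.95 F [ 0.26 -0.67  0.2 ] q [  3.2  10.6 105.1  -0.   64.3 113.3]
mark dark angles [135. 136. 137. 138. 139. 140. 141. 142. 143.] median ring grey 188.0
[ 0.08626648 -0.00182654 -0.06763838]
```

View pics/w5.png

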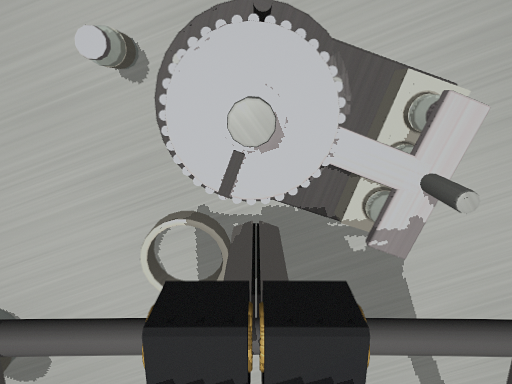

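Emit:
{"method": "jog_arm", "body": {
  "motion": [
    {"dx":0,"dy":-0.0018,"dz":-0.01,"rx":0,"ry":0,"rz":0,"hand":0},
    {"dx":0,"dy":0,"dz":-0.005,"rx":0,"ry":0,"rz":0,"hand":0},
    {"dx":0,"dy":0,"dz":-0.0026,"rx":0,"ry":0,"rz":0,"hand":0},
    {"dx":0,"dy":0,"dz":0,"rx":0,"ry":0,"rz":0,"hand":0},
    {"dx":0,"dy":0.0053,"dz":-0.00028,"rx":-6,"ry":0,"rz":0,"hand":0},
    {"dx":0,"dy":0.0053,"dz":-0.00028,"rx":-6,"ry":0,"rz":0,"hand":0},
    {"dx":0,"dy":0.0053,"dz":-0.00028,"rx":-6,"ry":0,"rz":0,"hand":0},
    {"dx":0,"dy":0.0053,"dz":-0.00028,"rx":-6,"ry":0,"rz":0,"hand":0},
    {"dx":0,"dy":0.0053,"dz":-0.00028,"rx":-6,"ry":0,"rz":0,"hand":0},
    {"dx":0,"dy":0.0053,"dz":-0.00028,"rx":-6,"ry":0,"rz":0,"hand":0},
    {"dx":0,"dy":0.0053,"dz":-0.00028,"rx":-6,"ry":0,"rz":0,"hand":0},
    {"dx":0,"dy":0.0053,"dz":-0.00028,"rx":-6,"ry":0,"rz":0,"hand":0},
    {"dx":0,"dy":0.0053,"dz":-0.00028,"rx":-6,"ry":0,"rz":0,"hand":0},
    {"dx":0,"dy":0.0053,"dz":-0.00028,"rx":-6,"ry":0,"rz":0,"hand":0},
    {"dx":0,"dy":0.0053,"dz":-0.00028,"rx":-6,"ry":0,"rz":0,"hand":0},
    {"dx":0,"dy":0.0053,"dz":-0.00028,"rx":-6,"ry":0,"rz":0,"hand":0},
    {"dx":0,"dy":0.0053,"dz":-0.00028,"rx":-6,"ry":0,"rz":0,"hand":0},
    {"dx":0,"dy":0.0053,"dz":-0.00028,"rx":-6,"ry":0,"rz":0,"hand":0},
    {"dx":0,"dy":0.0053,"dz":-0.00028,"rx":-6,"ry":0,"rz":0,"hand":0}
  ]
}}

```text
clock: 12.15
tool_pos: [0.5339, 0.0413, 0.0865]
orientation: [-17.1, 89.7, -126.8]
wrist_force: [-2.9, -4.8, 3.8]
width: 0.006
```

```bash
python3 look.py w6; python3 ring.py w6 .1 .5513 .0922
```

```text
t 12.15 pos [0.5339 0.0413 0.0865] theta -109.71 F [-2.92 -4.83  3.85] q [ -4.7  14.7 100.1  -0.2  65.4  15.1]
mark dark angles [226. 227. 228. 229. 230. 231. 232. 233. 234. 235.] median ring grey 186.0
```

Emit:
{"method": "jog_arm", "body": {
  "motion": [
    {"dx":0,"dy":0.0053,"dz":-0.00068,"rx":-6,"ry":0,"rz":0,"hand":0},
    {"dx":0,"dy":0.0053,"dz":-0.00028,"rx":-6,"ry":0,"rz":0,"hand":0},
    {"dx":0,"dy":0.0053,"dz":-0.00028,"rx":-6,"ry":0,"rz":0,"hand":0},
    {"dx":0,"dy":0.0053,"dz":-0.00028,"rx":-6,"ry":0,"rz":0,"hand":0},
    {"dx":0,"dy":0.0053,"dz":-0.00028,"rx":-6,"ry":0,"rz":0,"hand":0},
    {"dx":0,"dy":0.0053,"dz":-0.00028,"rx":-6,"ry":0,"rz":0,"hand":0},
    {"dx":0,"dy":0.0053,"dz":-0.00028,"rx":-6,"ry":0,"rz":0,"hand":0},
    {"dx":0,"dy":0.0053,"dz":-0.00028,"rx":-6,"ry":0,"rz":0,"hand":0},
    {"dx":0,"dy":0.0053,"dz":-0.00028,"rx":-6,"ry":0,"rz":0,"hand":0},
    {"dx":0,"dy":0.0053,"dz":-0.00028,"rx":-6,"ry":0,"rz":0,"hand":0},
    {"dx":0,"dy":0.0053,"dz":-0.00128,"rx":-6,"ry":0,"rz":0,"hand":0},
    {"dx":0,"dy":0.0053,"dz":-0.00028,"rx":-6,"ry":0,"rz":0,"hand":0},
    {"dx":0,"dy":0.0053,"dz":-0.00028,"rx":-6,"ry":0,"rz":0,"hand":0},
    {"dx":0,"dy":0.0053,"dz":-0.00028,"rx":-6,"ry":0,"rz":0,"hand":0},
    {"dx":0,"dy":0.0053,"dz":-0.00028,"rx":-6,"ry":0,"rz":0,"hand":0},
    {"dx":0,"dy":0.0053,"dz":-0.00028,"rx":-6,"ry":0,"rz":0,"hand":0},
    {"dx":0,"dy":0.0053,"dz":-0.00028,"rx":-6,"ry":0,"rz":0,"hand":0},
    {"dx":0,"dy":0.0053,"dz":-0.00028,"rx":-6,"ry":0,"rz":0,"hand":0},
    {"dx":0,"dy":0.0053,"dz":-0.00028,"rx":-6,"ry":0,"rz":0,"hand":0},
    {"dx":0,"dy":0.0053,"dz":-0.00028,"rx":-6,"ry":0,"rz":0,"hand":0}
  ]
}}

```text
clock: 13.87
tool_pos: [0.6049, 0.1007, 0.0876]
orientation: [-16.4, 89.6, -6.2]
wrist_force: [4.0, 0.3, 0.2]
width: 0.002
```

```bash
python3 look.py w7; python3 ring.py w7 .1008 .5513 .0922
```

```text
t 13.8667 pos [0.6049 0.1007 0.0876] theta 10.26 F [4.01 0.32 0.19] q [  1.4  22.7  89.1  -0.1  67.8 -98.8]
mark dark angles [343. 344. 345. 346. 347. 348. 349. 350. 351. 352.] median ring grey 143.0
```

Emit:
{"method": "jog_arm", "body": {
  "motion": [
    {"dx":0,"dy":0.0053,"dz":-0.00028,"rx":-6,"ry":0,"rz":0,"hand":0},
    {"dx":0,"dy":0.0053,"dz":-0.00028,"rx":-6,"ry":0,"rz":0,"hand":0},
    {"dx":0,"dy":0.0053,"dz":-0.00028,"rx":-6,"ry":0,"rz":0,"hand":0},
    {"dx":0,"dy":0.0053,"dz":-0.00028,"rx":-6,"ry":0,"rz":0,"hand":0},
    {"dx":0,"dy":0.0053,"dz":-0.00028,"rx":-6,"ry":0,"rz":0,"hand":0}
  ]
}}

```text
clock: 14.33
tool_pos: [0.5936, 0.1259, 0.0878]
orientation: [-26.4, 89.6, 13.7]
wrist_force: [5.3, 3.0, 0.5]
width: 0.004
```

```bash
python3 look.py w8; python3 ring.py w8 .101 .5513 .0922
```

```text
t 14.3333 pos [0.5936 0.1259 0.0878] theta 40.12 F [5.27 2.98 0.5 ] q [ 3.800e+00  2.200e+01  9.010e+01  1.000e-01  6.750e+01 -1.264e+02]
mark dark angles [13. 14. 15. 16. 17. 18. 19. 20. 21. 22.] median ring grey 142.0
```

View pics/w8.png

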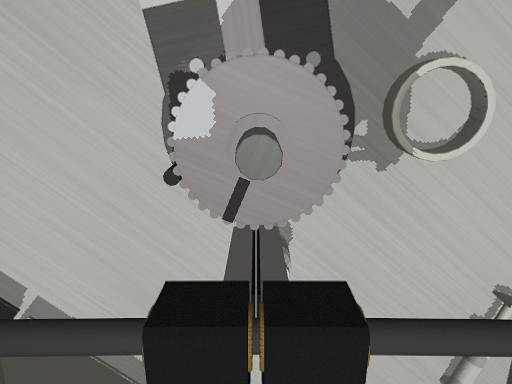

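Total is 477°, with the mark at 17°. One more 240° stroke is needed.

Emit:
{"method": "jog_arm", "body": {
  "motion": [
    {"dx":0,"dy":0,"dz":0.009,"rx":0,"ry":0,"rz":0,"hand":0},
    {"dx":0,"dy":0,"dz":0.009,"rx":0,"ry":0,"rz":0,"hand":0},
    {"dx":0,"dy":-0.0083,"dz":-0.0005,"rx":7,"ry":0,"rz":0,"hand":0},
    {"dx":0,"dy":-0.0083,"dz":-0.0005,"rx":7,"ry":0,"rz":0,"hand":0},
    {"dx":0,"dy":-0.0083,"dz":-0.0005,"rx":7,"ry":0,"rz":0,"hand":0},
    {"dx":0,"dy":-0.0083,"dz":-0.0005,"rx":7,"ry":0,"rz":0,"hand":0},
    {"dx":0,"dy":-0.0083,"dz":-0.0005,"rx":7,"ry":0,"rz":0,"hand":0},
    {"dx":0,"dy":-0.0083,"dz":-0.0005,"rx":7,"ry":0,"rz":0,"hand":0},
    {"dx":0,"dy":-0.0083,"dz":-0.0005,"rx":7,"ry":0,"rz":0,"hand":0},
    {"dx":0,"dy":-0.0083,"dz":-0.0005,"rx":7,"ry":0,"rz":0,"hand":0},
    {"dx":0,"dy":-0.0083,"dz":-0.0005,"rx":7,"ry":0,"rz":0,"hand":0},
    {"dx":0,"dy":-0.0083,"dz":-0.0005,"rx":7,"ry":0,"rz":0,"hand":0},
    {"dx":0,"dy":-0.0083,"dz":-0.0005,"rx":7,"ry":0,"rz":0,"hand":0},
    {"dx":0,"dy":-0.0083,"dz":-0.0005,"rx":7,"ry":0,"rz":0,"hand":0},
    {"dx":0,"dy":-0.0083,"dz":-0.0005,"rx":7,"ry":0,"rz":0,"hand":0},
    {"dx":0,"dy":-0.0083,"dz":-0.0005,"rx":7,"ry":0,"rz":0,"hand":0},
    {"dx":0,"dy":-0.0083,"dz":-0.0005,"rx":7,"ry":0,"rz":0,"hand":0},
    {"dx":0,"dy":-0.0083,"dz":-0.0005,"rx":7,"ry":0,"rz":0,"hand":0},
    {"dx":0,"dy":-0.0083,"dz":-0.0005,"rx":7,"ry":0,"rz":0,"hand":0}
  ]
}}

```text
clock: 15.97
tool_pos: [0.5646, 0.0258, 0.0859]
orientation: [-94.8, 89.9, -174.3]
wrist_force: [0.8, -0.5, 0.7]
width: 0.007
```

Emit:
{"method": "jog_arm", "body": {
  "motion": [
    {"dx":0,"dy":-0.0083,"dz":-0.0005,"rx":7,"ry":0,"rz":0,"hand":0},
    {"dx":0,"dy":-0.0083,"dz":-0.0005,"rx":7,"ry":0,"rz":0,"hand":0},
    {"dx":0,"dy":-0.0083,"dz":-0.0005,"rx":7,"ry":0,"rz":0,"hand":0},
    {"dx":0,"dy":-0.0083,"dz":-0.0005,"rx":7,"ry":0,"rz":0,"hand":0},
    {"dx":0,"dy":-0.0083,"dz":-0.0005,"rx":7,"ry":0,"rz":0,"hand":0},
    {"dx":0,"dy":-0.0083,"dz":-0.0005,"rx":7,"ry":0,"rz":0,"hand":0},
    {"dx":0,"dy":-0.0083,"dz":-0.0005,"rx":7,"ry":0,"rz":0,"hand":0},
    {"dx":0,"dy":-0.0083,"dz":-0.0005,"rx":7,"ry":0,"rz":0,"hand":0},
    {"dx":0,"dy":-0.0083,"dz":-0.0005,"rx":7,"ry":0,"rz":0,"hand":0},
    {"dx":0,"dy":-0.0083,"dz":-0.0005,"rx":7,"ry":0,"rz":0,"hand":0},
    {"dx":0,"dy":-0.0083,"dz":-0.0005,"rx":7,"ry":0,"rz":0,"hand":0},
    {"dx":0,"dy":-0.0083,"dz":-0.0005,"rx":7,"ry":0,"rz":0,"hand":0},
    {"dx":0,"dy":-0.0083,"dz":-0.0005,"rx":7,"ry":0,"rz":0,"hand":0},
    {"dx":0,"dy":-0.0083,"dz":-0.0005,"rx":7,"ry":0,"rz":0,"hand":0},
    {"dx":0,"dy":-0.0083,"dz":-0.0005,"rx":7,"ry":0,"rz":0,"hand":0},
    {"dx":0,"dy":-0.0083,"dz":-0.0005,"rx":7,"ry":0,"rz":0,"hand":0},
    {"dx":0,"dy":-0.0083,"dz":-0.0005,"rx":7,"ry":0,"rz":0,"hand":0},
    {"dx":0,"dy":0,"dz":0,"rx":2,"ry":0,"rz":0,"hand":0},
    {"dx":0,"dy":0,"dz":0,"rx":0,"ry":0,"rz":0,"hand":0}
  ]
}}

```text
clock: 17.55
tool_pos: [0.4871, 0.1144, 0.0861]
orientation: [33.9, 89.9, -166.2]
wrist_force: [-0.5, 0.1, 0.0]
width: 0.006
```

```bash
python3 look.py w9; python3 ring.py w9 .101 .5513 .0922; python3 - <<'E'
import pickle,numpy as np
from h import *
s,p=pickle.load(open('pics/w9.pkl','rb'));M=rot(s['orientation']); print(M.T@(np.array([.5513,.0922,0])-s['tool_pos']))
E
```

```text
t 17.55 pos [0.4871 0.1144 0.0861] theta 159.94 F [-0.48  0.15  0.04] q [  3.3  10.7 105.1  -0.   64.3 113.4]
mark dark angles [15. 16. 17. 18. 19. 20. 21. 22. 23.] median ring grey 187.0
[ 0.0860787  -0.00119575 -0.06798283]
```

Emit:
{"method": "jog_arm", "body": {
  "motion": [
    {"dx":0,"dy":-0.0012,"dz":-0.01,"rx":0,"ry":0,"rz":0,"hand":0},
    {"dx":0,"dy":0,"dz":-0.005,"rx":0,"ry":0,"rz":0,"hand":0},
    {"dx":0,"dy":0,"dz":-0.0028,"rx":0,"ry":0,"rz":0,"hand":0},
    {"dx":0,"dy":0,"dz":0,"rx":0,"ry":0,"rz":0,"hand":0},
    {"dx":0,"dy":0.0053,"dz":-0.00028,"rx":-6,"ry":0,"rz":0,"hand":0},
    {"dx":0,"dy":0.0053,"dz":-0.00028,"rx":-6,"ry":0,"rz":0,"hand":0},
    {"dx":0,"dy":0.0053,"dz":-0.00028,"rx":-6,"ry":0,"rz":0,"hand":0},
    {"dx":0,"dy":0.0053,"dz":-0.00028,"rx":-6,"ry":0,"rz":0,"hand":0},
    {"dx":0,"dy":0.0053,"dz":-0.00028,"rx":-6,"ry":0,"rz":0,"hand":0},
    {"dx":0,"dy":0.0053,"dz":-0.00028,"rx":-6,"ry":0,"rz":0,"hand":0},
    {"dx":0,"dy":0.0053,"dz":-0.00028,"rx":-6,"ry":0,"rz":0,"hand":0},
    {"dx":0,"dy":0.0053,"dz":-0.00028,"rx":-6,"ry":0,"rz":0,"hand":0},
    {"dx":0,"dy":0.0053,"dz":-0.00028,"rx":-6,"ry":0,"rz":0,"hand":0},
    {"dx":0,"dy":0.0053,"dz":-0.00028,"rx":-6,"ry":0,"rz":0,"hand":0},
    {"dx":0,"dy":0.0053,"dz":-0.00028,"rx":-6,"ry":0,"rz":0,"hand":0},
    {"dx":0,"dy":0.0053,"dz":-0.00028,"rx":-6,"ry":0,"rz":0,"hand":0},
    {"dx":0,"dy":0.0053,"dz":-0.00028,"rx":-6,"ry":0,"rz":0,"hand":0},
    {"dx":0,"dy":0.0053,"dz":-0.00028,"rx":-6,"ry":0,"rz":0,"hand":0},
    {"dx":0,"dy":0.0053,"dz":-0.00028,"rx":-6,"ry":0,"rz":0,"hand":0}
  ]
}}

```text
clock: 19.18
tool_pos: [0.5338, 0.0413, 0.0865]
orientation: [-18.1, 89.7, -127.8]
wrist_force: [-4.0, -5.1, 3.5]
width: 0.006
```

Emit:
{"method": "jog_arm", "body": {
  "motion": [
    {"dx":0,"dy":0.0053,"dz":-0.00068,"rx":-6,"ry":0,"rz":0,"hand":0},
    {"dx":0,"dy":0.0053,"dz":-0.00028,"rx":-6,"ry":0,"rz":0,"hand":0},
    {"dx":0,"dy":0.0053,"dz":-0.00028,"rx":-6,"ry":0,"rz":0,"hand":0},
    {"dx":0,"dy":0.0053,"dz":-0.00028,"rx":-6,"ry":0,"rz":0,"hand":0},
    {"dx":0,"dy":0.0053,"dz":-0.00028,"rx":-6,"ry":0,"rz":0,"hand":0},
    {"dx":0,"dy":0.0053,"dz":-0.00028,"rx":-6,"ry":0,"rz":0,"hand":0},
    {"dx":0,"dy":0.0053,"dz":-0.00028,"rx":-6,"ry":0,"rz":0,"hand":0},
    {"dx":0,"dy":0.0053,"dz":-0.00028,"rx":-6,"ry":0,"rz":0,"hand":0},
    {"dx":0,"dy":0.0053,"dz":-0.00028,"rx":-6,"ry":0,"rz":0,"hand":0},
    {"dx":0,"dy":0.0053,"dz":-0.00028,"rx":-6,"ry":0,"rz":0,"hand":0},
    {"dx":0,"dy":0.0053,"dz":-0.00128,"rx":-6,"ry":0,"rz":0,"hand":0},
    {"dx":0,"dy":0.0053,"dz":-0.00028,"rx":-6,"ry":0,"rz":0,"hand":0},
    {"dx":0,"dy":0.0053,"dz":-0.00028,"rx":-6,"ry":0,"rz":0,"hand":0},
    {"dx":0,"dy":0.0053,"dz":-0.00028,"rx":-6,"ry":0,"rz":0,"hand":0},
    {"dx":0,"dy":0.0053,"dz":-0.00028,"rx":-6,"ry":0,"rz":0,"hand":0},
    {"dx":0,"dy":0.0053,"dz":-0.00028,"rx":-6,"ry":0,"rz":0,"hand":0},
    {"dx":0,"dy":0.0053,"dz":-0.00028,"rx":-6,"ry":0,"rz":0,"hand":0},
    {"dx":0,"dy":0.0053,"dz":-0.00028,"rx":-6,"ry":0,"rz":0,"hand":0},
    {"dx":0,"dy":0.0053,"dz":-0.00028,"rx":-6,"ry":0,"rz":0,"hand":0},
    {"dx":0,"dy":0.0053,"dz":-0.00028,"rx":-6,"ry":0,"rz":0,"hand":0}
  ]
}}

```text
clock: 20.85
tool_pos: [0.6049, 0.1008, 0.0876]
orientation: [-17.0, 89.6, -6.7]
wrist_force: [3.4, -1.2, -0.2]
width: 0.007
```

```bash
python3 look.py w10; python3 ring.py w10 .1025 .5513 .0922
```

```text
t 20.85 pos [0.6049 0.1008 0.0876] theta 10.25 F [ 3.44 -1.17 -0.24] q [  1.4  22.7  89.1  -0.1  67.8 -98.8]
mark dark angles [224. 225. 226. 227. 228. 229. 230. 231. 232.] median ring grey 143.0
```

View pics/w10.png

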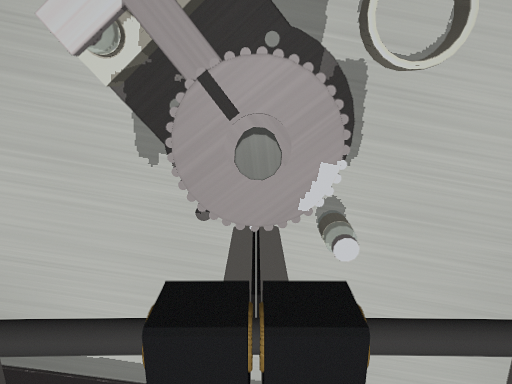

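687° so far. Five more rows for about 717°, then retract.

Emit:
{"method": "jog_arm", "body": {
  "motion": [
    {"dx":0,"dy":0.0053,"dz":-0.00028,"rx":-6,"ry":0,"rz":0,"hand":0},
    {"dx":0,"dy":0.0053,"dz":-0.00028,"rx":-6,"ry":0,"rz":0,"hand":0},
    {"dx":0,"dy":0.0053,"dz":-0.00028,"rx":-6,"ry":0,"rz":0,"hand":0},
    {"dx":0,"dy":0.0053,"dz":-0.00028,"rx":-6,"ry":0,"rz":0,"hand":0},
    {"dx":0,"dy":0.0053,"dz":-0.00028,"rx":-6,"ry":0,"rz":0,"hand":0},
    {"dx":0,"dy":0,"dz":0,"rx":0,"ry":0,"rz":0,"hand":0},
    {"dx":0,"dy":0,"dz":0.009,"rx":0,"ry":0,"rz":0,"hand":0},
    {"dx":0,"dy":0,"dz":0.009,"rx":0,"ry":0,"rz":0,"hand":0},
    {"dx":0,"dy":0,"dz":0,"rx":0,"ry":0,"rz":0,"hand":0}
  ]
}}

```text
clock: 21.65
tool_pos: [0.6049, 0.1377, 0.0862]
orientation: [55.2, 90.0, 95.2]
wrist_force: [-1.2, 0.8, -0.2]
width: 0.005
```

```bash
python3 look.py w11; python3 ring.py w11 .103 .5513 .0922
```

```text
t 21.65 pos [0.6049 0.1377 0.0862] theta 39.94 F [-1.16  0.8  -0.17] q [   4.8   23.9   87.7    0.    68.5 -125.1]
mark dark angles [255. 256. 257. 258. 259. 260. 261. 262. 263.] median ring grey 140.0
```

View pics/w11.png

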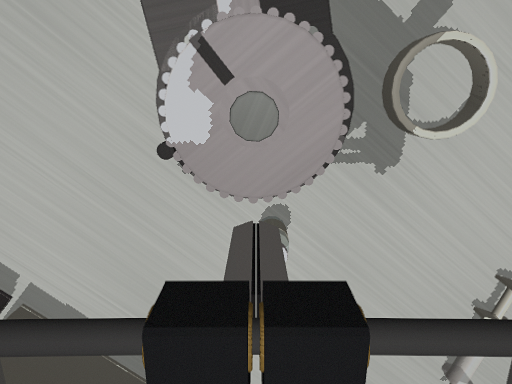

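The mark is at 259°, against 260.5° at the start, so the ring has turned two turns (about 718°). Next: go round to the clockwise side of the pin at radius 110 mm.

Emit:
{"method": "jog_arm", "body": {
  "motion": [
    {"dx":0,"dy":-0.0083,"dz":-0.0005,"rx":7,"ry":0,"rz":0,"hand":0},
    {"dx":0,"dy":-0.0083,"dz":-0.0005,"rx":7,"ry":0,"rz":0,"hand":0},
    {"dx":0,"dy":-0.0083,"dz":-0.0005,"rx":7,"ry":0,"rz":0,"hand":0},
    {"dx":0,"dy":-0.0083,"dz":-0.0005,"rx":7,"ry":0,"rz":0,"hand":0},
    {"dx":0,"dy":-0.0083,"dz":-0.0005,"rx":7,"ry":0,"rz":0,"hand":0},
    {"dx":0,"dy":-0.0083,"dz":-0.0005,"rx":7,"ry":0,"rz":0,"hand":0},
    {"dx":0,"dy":-0.0083,"dz":-0.0005,"rx":7,"ry":0,"rz":0,"hand":0},
    {"dx":0,"dy":-0.0083,"dz":-0.0005,"rx":7,"ry":0,"rz":0,"hand":0},
    {"dx":0,"dy":-0.0083,"dz":-0.0005,"rx":7,"ry":0,"rz":0,"hand":0},
    {"dx":0,"dy":-0.0083,"dz":-0.0005,"rx":7,"ry":0,"rz":0,"hand":0},
    {"dx":0,"dy":-0.0083,"dz":-0.0005,"rx":7,"ry":0,"rz":0,"hand":0},
    {"dx":0,"dy":-0.0083,"dz":-0.0005,"rx":7,"ry":0,"rz":0,"hand":0},
    {"dx":0,"dy":-0.0083,"dz":-0.0005,"rx":7,"ry":0,"rz":0,"hand":0},
    {"dx":0,"dy":-0.0083,"dz":-0.0005,"rx":7,"ry":0,"rz":0,"hand":0},
    {"dx":0,"dy":-0.0083,"dz":-0.0005,"rx":7,"ry":0,"rz":0,"hand":0},
    {"dx":0,"dy":-0.0083,"dz":-0.0005,"rx":7,"ry":0,"rz":0,"hand":0},
    {"dx":0,"dy":-0.0083,"dz":-0.0005,"rx":7,"ry":0,"rz":0,"hand":0},
    {"dx":0,"dy":-0.0083,"dz":-0.0005,"rx":7,"ry":0,"rz":0,"hand":0},
    {"dx":0,"dy":-0.0083,"dz":-0.0005,"rx":7,"ry":0,"rz":0,"hand":0},
    {"dx":0,"dy":-0.0083,"dz":-0.0005,"rx":7,"ry":0,"rz":0,"hand":0}
  ]
}}

```text
clock: 23.37
tool_pos: [0.5388, 0.0258, 0.0859]
orientation: [-72.2, 89.9, -172.6]
wrist_force: [-0.1, -0.4, -0.3]
width: 0.005
```

Emit:
{"method": "jog_arm", "body": {
  "motion": [
    {"dx":0,"dy":-0.0083,"dz":-0.0005,"rx":7,"ry":0,"rz":0,"hand":0},
    {"dx":0,"dy":-0.0083,"dz":-0.0005,"rx":7,"ry":0,"rz":0,"hand":0},
    {"dx":0,"dy":-0.0083,"dz":-0.0005,"rx":7,"ry":0,"rz":0,"hand":0},
    {"dx":0,"dy":-0.0083,"dz":-0.0005,"rx":7,"ry":0,"rz":0,"hand":0},
    {"dx":0,"dy":-0.0083,"dz":-0.0005,"rx":7,"ry":0,"rz":0,"hand":0},
    {"dx":0,"dy":-0.0083,"dz":-0.0005,"rx":7,"ry":0,"rz":0,"hand":0},
    {"dx":0,"dy":-0.0083,"dz":-0.0005,"rx":7,"ry":0,"rz":0,"hand":0},
    {"dx":0,"dy":-0.0083,"dz":-0.0005,"rx":7,"ry":0,"rz":0,"hand":0},
    {"dx":0,"dy":0,"dz":0.015,"rx":0,"ry":0,"rz":0,"hand":0},
    {"dx":0,"dy":0,"dz":0.015,"rx":0,"ry":0,"rz":0,"hand":0},
    {"dx":0,"dy":0,"dz":0.012,"rx":0,"ry":0,"rz":0,"hand":0},
    {"dx":0,"dy":0,"dz":0,"rx":0,"ry":0,"rz":0,"hand":0}
  ]
}}

```text
clock: 24.37
tool_pos: [0.4482, 0.048, 0.0856]
orientation: [-20.2, 89.8, -176.3]
wrist_force: [0.1, 0.3, -0.9]
width: -0.001
```

```bash
python3 look.py w12; python3 - <<'E'
import pickle,numpy as np
from h import *
s,p=pickle.load(open('pics/w12.pkl','rb'));M=rot(s['orientation']); print(M.T@(np.array([.5513,.0922,0])-s['tool_pos']), M.T@(np.array([.481,.0095,.092])-s['tool_pos']))
E
```

```text
t 24.3667 pos [0.4482 0.048  0.0856] theta -156.06 F [ 0.05  0.27 -0.88] q [ -4.9   5.  111.7  -0.   63.5  61.2]
[ 0.0851348   0.00158642 -0.11243641] [-0.00656508  0.04851853 -0.01428404]
```

View pics/w12.png

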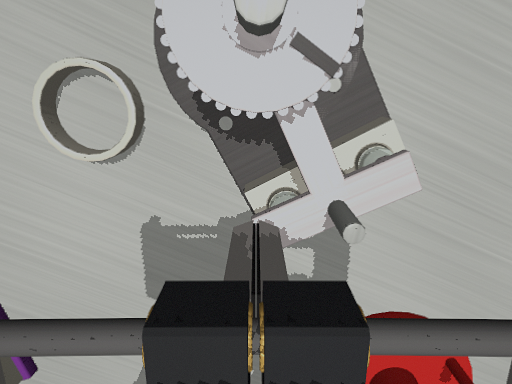

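The shut fingers sit on the pin's clockwise side, with the pin top at (352,232). Now I'll sweep round the axis.

Emit:
{"method": "jog_arm", "body": {
  "motion": [
    {"dx":0,"dy":0.0078,"dz":-0.00027,"rx":-4,"ry":0,"rz":0,"hand":0},
    {"dx":0,"dy":0.0078,"dz":-0.00027,"rx":-4,"ry":0,"rz":0,"hand":0},
    {"dx":0,"dy":0.0078,"dz":-0.00027,"rx":-4,"ry":0,"rz":0,"hand":0},
    {"dx":0,"dy":0.0078,"dz":-0.00027,"rx":-4,"ry":0,"rz":0,"hand":0},
    {"dx":0,"dy":0.0078,"dz":-0.00027,"rx":-4,"ry":0,"rz":0,"hand":0},
    {"dx":0,"dy":0.0078,"dz":-0.00027,"rx":-4,"ry":0,"rz":0,"hand":0},
    {"dx":0,"dy":0.0078,"dz":-0.00027,"rx":-4,"ry":0,"rz":0,"hand":0},
    {"dx":0,"dy":0.0078,"dz":-0.00027,"rx":-4,"ry":0,"rz":0,"hand":0}
  ]
}}

```text
clock: 25.08
tool_pos: [0.4912, 0.0014, 0.0864]
orientation: [-105.3, 89.9, 130.9]
wrist_force: [-0.9, 1.4, 1.1]
width: 0.004
```

```bash
python3 look.py w13
```

```text
t 25.0833 pos [0.4912 0.0014 0.0864] theta -123.83 F [-0.9   1.41  1.08] q [-10.    9.6 106.3   0.   64.1  23.8]
```

View pics/w13.png

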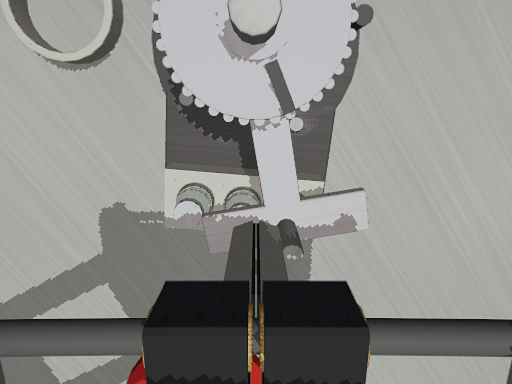

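The pin at (290,238) sits against the finger's face and the keeper is turning. Continuing.

Emit:
{"method": "jog_arm", "body": {
  "motion": [
    {"dx":0,"dy":0.0078,"dz":-0.00027,"rx":-4,"ry":0,"rz":0,"hand":0},
    {"dx":0,"dy":0.0078,"dz":-0.00027,"rx":-4,"ry":0,"rz":0,"hand":0},
    {"dx":0,"dy":0.0078,"dz":-0.00027,"rx":-4,"ry":0,"rz":0,"hand":0},
    {"dx":0,"dy":0.0078,"dz":-0.00027,"rx":-4,"ry":0,"rz":0,"hand":0},
    {"dx":0,"dy":0.0078,"dz":-0.00027,"rx":-4,"ry":0,"rz":0,"hand":0},
    {"dx":0,"dy":0.0078,"dz":-0.00027,"rx":-4,"ry":0,"rz":0,"hand":0},
    {"dx":0,"dy":0.0078,"dz":-0.00027,"rx":-4,"ry":0,"rz":0,"hand":0},
    {"dx":0,"dy":0.0078,"dz":-0.00027,"rx":-4,"ry":0,"rz":0,"hand":0},
    {"dx":0,"dy":0.0078,"dz":-0.00027,"rx":-4,"ry":0,"rz":0,"hand":0},
    {"dx":0,"dy":0.0078,"dz":-0.00027,"rx":-4,"ry":0,"rz":0,"hand":0},
    {"dx":0,"dy":0.0078,"dz":-0.00027,"rx":-4,"ry":0,"rz":0,"hand":0},
    {"dx":0,"dy":0.0078,"dz":-0.00027,"rx":-4,"ry":0,"rz":0,"hand":0},
    {"dx":0,"dy":0.0078,"dz":-0.00027,"rx":-4,"ry":0,"rz":0,"hand":0},
    {"dx":0,"dy":0.0078,"dz":-0.00027,"rx":-4,"ry":0,"rz":0,"hand":0}
  ]
}}

```text
clock: 26.3
tool_pos: [0.5947, -0.0093, 0.0857]
orientation: [-120.9, 89.8, 171.2]
wrist_force: [-1.0, 0.9, 0.4]
width: 0.007
```

```bash
python3 look.py w14
```

```text
t 26.3 pos [ 0.5947 -0.0093  0.0857] theta -67.9 F [-0.96  0.88  0.39] q [ -9.2  21.2  91.4  -0.   67.5 -31.3]
```

View pics/w14.png

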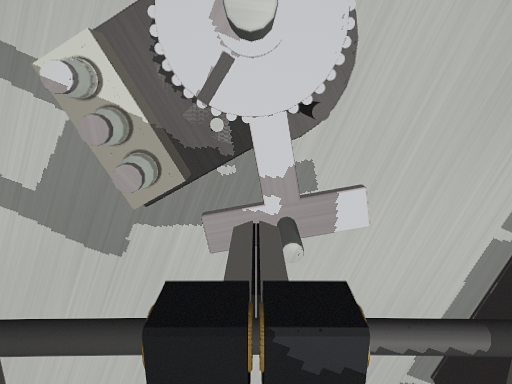

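Emit:
{"method": "jog_arm", "body": {
  "motion": [
    {"dx":0,"dy":0.0078,"dz":-0.00027,"rx":-4,"ry":0,"rz":0,"hand":0},
    {"dx":0,"dy":0.0078,"dz":-0.00027,"rx":-4,"ry":0,"rz":0,"hand":0},
    {"dx":0,"dy":0.0039,"dz":-0.0001,"rx":-2,"ry":0,"rz":0,"hand":0},
    {"dx":0,"dy":0.0039,"dz":-0.0001,"rx":-2,"ry":0,"rz":0,"hand":0},
    {"dx":0,"dy":0,"dz":0,"rx":0,"ry":0,"rz":0,"hand":0}
  ]
}}

```text
clock: 26.77
tool_pos: [0.6159, 0.0017, 0.086]
orientation: [-125.3, 90.0, 178.6]
wrist_force: [0.1, -0.1, 0.3]
width: 0.005
```

Emit:
{"method": "jog_arm", "body": {
  "motion": [
    {"dx":0,"dy":0.0039,"dz":-0.0001,"rx":-2,"ry":0,"rz":0,"hand":0},
    {"dx":0,"dy":0,"dz":0,"rx":0,"ry":0,"rz":0,"hand":0}
  ]
}}

```text
clock: 26.93
tool_pos: [0.6189, 0.0037, 0.0861]
orientation: [-115.8, 90.0, -169.9]
wrist_force: [-0.7, -0.1, -0.4]
width: 0.003
```

```bash
python3 look.py w15
```

```text
t 26.9333 pos [0.6189 0.0037 0.0861] theta -54.09 F [-0.69 -0.08 -0.42] q [ -7.7  23.7  87.9  -0.   68.4 -43.6]
```

View pics/w15.png

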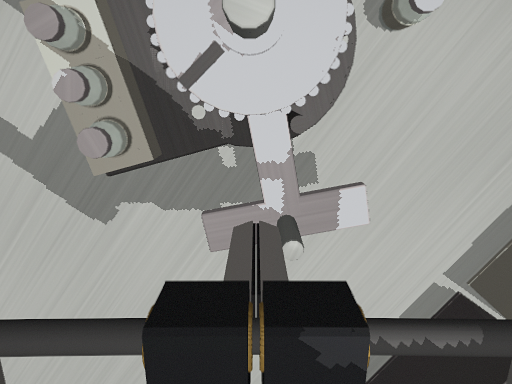

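Nearly there: the stop post at (305,122) is close to the arm, and there is no stop force yet. I'll step on in small bits.

Emit:
{"method": "jog_arm", "body": {
  "motion": [
    {"dx":0,"dy":0.0039,"dz":-0.0001,"rx":-2,"ry":0,"rz":0,"hand":0},
    {"dx":0,"dy":0.0,"dz":0,"rx":0,"ry":0,"rz":0,"hand":0}
  ]
}}

```text
clock: 27.15
tool_pos: [0.6198, 0.0039, 0.0862]
orientation: [-91.3, 89.6, -143.4]
wrist_force: [-5.5, -3.9, 3.9]
width: 0.002
```

Emit:
{"method": "jog_arm", "body": {
  "motion": [
    {"dx":0,"dy":0.0039,"dz":-0.0001,"rx":-2,"ry":0,"rz":0,"hand":0},
    {"dx":0,"dy":0,"dz":0,"rx":0,"ry":0,"rz":0,"hand":0}
  ]
}}

```text
clock: 27.32
tool_pos: [0.6203, 0.0037, 0.0862]
orientation: [-93.4, 89.2, -143.4]
wrist_force: [-12.2, -11.0, 8.2]
width: 0.005
```

```bash
python3 look.py w16
```

```text
t 27.3167 pos [0.6203 0.0037 0.0862] theta -50.03 F [-12.15 -10.96   8.17] q [ -7.3  24.3  87.1  -0.6  69.2 -47.1]
```

View pics/w16.png

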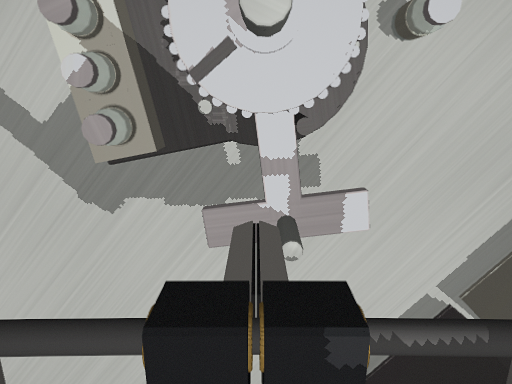

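The stop is reached: 16 N and no further movement. Backing off and lifting clear.

Emit:
{"method": "jog_arm", "body": {
  "motion": [
    {"dx":0,"dy":-0.008,"dz":0,"rx":0,"ry":0,"rz":0,"hand":0},
    {"dx":0,"dy":-0.012,"dz":0,"rx":0,"ry":0,"rz":0,"hand":0},
    {"dx":0,"dy":-0.01,"dz":0,"rx":0,"ry":0,"rz":0,"hand":0},
    {"dx":-0.02,"dy":0,"dz":0,"rx":0,"ry":0,"rz":0,"hand":0},
    {"dx":-0.03,"dy":0,"dz":0,"rx":0,"ry":0,"rz":0,"hand":0},
    {"dx":-0.03,"dy":0,"dz":0.02,"rx":0,"ry":0,"rz":0,"hand":0},
    {"dx":-0.03,"dy":0,"dz":0.02,"rx":0,"ry":0,"rz":0,"hand":0},
    {"dx":0,"dy":0,"dz":0,"rx":0,"ry":0,"rz":0,"hand":0},
    {"dx":0,"dy":0,"dz":0,"rx":0,"ry":0,"rz":0,"hand":0}
  ]
}}

```text
clock: 28.12
tool_pos: [0.6296, -0.0427, 0.1993]
orientation: [41.6, 89.6, -8.5]
wrist_force: [-1.3, -0.6, -0.4]
width: 0.008
```

```bash
python3 look.py w17;  python3 ring.py w17 .103 .5513 .0922; python3 - <<'E'
import cv2
from cell import *
cv2.imwrite('pics/scene17.png',camera('scene'))
E
```

```text
t 28.1167 pos [ 0.6296 -0.0427  0.1993] theta -50.11 F [-1.35 -0.6  -0.43] q [-11.7  18.6  80.7   0.   80.4 -51.6]
mark dark angles [ 22.  23.  24.  25.  26.  27.  28.  29.  30.  31.  32.  33.  34.  35.
  36.  37.  38.  39.  40.  41.  42.  43.  44.  45.  46.  47.  48.  49.
  50.  51.  52.  53.  54.  55.  56.  57.  58.  59.  60.  61.  62.  63.
  64.  65.  66.  67.  68.  69.  70.  71.  72.  73.  74.  75.  76.  77.
  78.  79.  80.  81.  82.  83.  84.  85.  86.  87.  88.  89.  90.  91.
  92.  93.  94.  95.  96.  97.  98.  99. 100. 101. 102. 103. 104. 105.
 106. 107. 108. 109. 110. 111. 112. 113. 114. 115. 116. 117. 118. 119.
 120. 121. 122. 123. 124. 125. 126. 127. 128. 129. 130. 131. 132. 133.
 134. 135. 136. 137. 138. 139. 140. 141. 142. 143. 144. 145. 146. 147.
 148. 149. 150. 151. 152. 153. 154. 155. 156. 157. 158. 159. 160. 161.
 162. 163. 164. 165. 166. 167. 168. 169. 170. 171. 172. 173. 174. 175.
 176. 177. 178. 179. 180. 181. 182. 183. 184. 185. 186. 187. 188. 189.
 190. 191. 192. 193. 194. 195. 196. 197. 198. 199. 200. 201. 202. 203.
 204. 205. 206. 207. 208. 209. 210. 211. 212. 213. 214. 215. 216. 217.
 218. 219. 220. 221. 222. 223. 224. 225. 226. 227. 228. 229. 230. 231.
 232. 233. 234. 235. 236. 237. 238. 255. 256. 257. 258. 259. 260. 261.
 262. 263. 264.] median ring grey 0.0
```

View pics/w17.png

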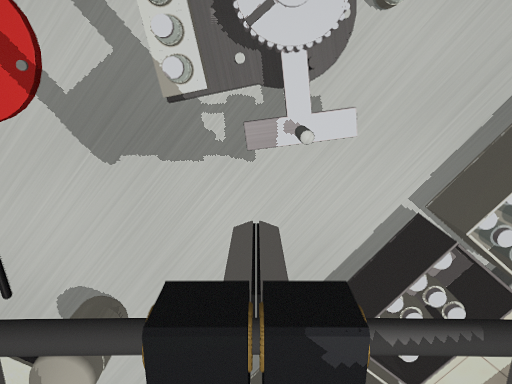

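View pics/scene17.png

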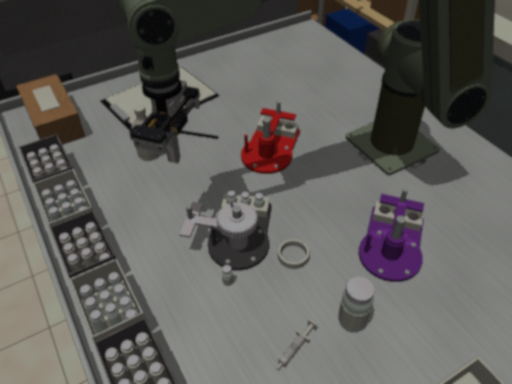

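```bash
python3 - <<'E'
import pickle,numpy as np
from h import *
from cell import *
s,p=pickle.load(open('pics/w17.pkl','rb')); q=onz(p,306,137,.111); d=q[:2]-[.5513,.0922]; print(q,np.hypot(*d),np.degrees(np.arctan2(d[1],d[0])))
s=get_state(); print(s['clock'],s['wrist_force'],s['joint_velocities'].round(2))
E
```

```text
[0.6314948  0.01701865 0.111     ] 0.10992470490353226 -43.151905068953106
28.2167 [-0.58914692  0.18750587 -0.63220242] [ 0.53  0.92  1.62 -0.09  0.22 -0.06]
```

The pin is 109.9 mm from the axis at -43.2°, an 87° swing, so the keeper is at its stop. The mark is unchanged at 259.5° and the arm is clear.

```bash
python3 - <<'E'
from cell import *
print(hand_in())
E
```

```text
the job is handed in; nothing more can be done
None
```

I loosened the locking ring on the grey fixture by two turns, swung the keeper to its stop, and handed the job in at about 28 s of the 72 s. The hand-in gives no verdict, so what follows rests on my own checks.

- **Ring:** I ran the shut fingertips round the rim in three strokes of about 240° each. The mark, followed through wrist pictures, went from 260.5° to 259.5° over two turns, about 719° or 12.5 rad. It did not move while I pushed the keeper.
- **Keeper:** I pushed it by its pin until the wrist force rose to about 18 N and it moved no further. The pin now lies 109.9 mm from the axis at -43°, an 87° swing (about 1.5 rad).
- **Vials and other objects:** In the last scene and wrist pictures the vials stand in the nest, and the objects beside the fixture look unmoved. I checked this by eye only; I did not re-measure the vials.
- **Robot:** The gripper is clear of everything at z = 0.2 m.
- **Disagreements:**
  - The first sightings of the pin put it at 106–107 mm from the axis instead of 110 mm, and the ring centre differed by 1–2 mm between cameras. Both were within the margins I left.
  - In the last wrist picture the automatic mark reading also counted image area outside the frame, so I took the mark as the dark band at 255–264°.

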